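Put the polish away and bolt the drawer

TASK

Stand every white-capped polish bottle upright in the front compartment of the pulled-out pink drawer, then press down the red release lever and push the drawer fully home. Lock it with the black wing bolt on top of the unit: first turn it backward (anticlockwise seen from above) until it drops into its thread start, and only then drive it forward (clockwise) until its head is fully down; never force it forward before it has dropped. Leave everything else on the table where it is.

Things in the scene. Friction and masses are not known exactly. Their poses are not given: they have to be found in the camera images.
- drawer (a joint): pull-out of the pink drawer in m along its slide: 0 = fully home, 0.17 = fully extended, as at the start. A latch holds it extended until the red lever has been pressed; afterwards it slides with about 2 N of friction (6 N per m/s of damping) and stays where it is left.
- handle (a point): centre of the drawer's steel bar handle (110 x 10 x 12 mm), 48 mm above the table. x points the way the drawer is pushed home, y along the bar, z up. The bar's centre is 35 mm out from the pink front panel (176 mm wide, top 66 mm above the table). Push the bar's outer (-x) side along +x; when the drawer is home the bar is still 49 mm short of the unit's mouth.
- drawer_in (a point): point on the floor of the drawer's front compartment, mid-width, 16 mm above the table; axes as handle. From here the compartment reaches 52 mm in +x, 80 mm in -x, 72 mm either way in y. Walls and rear divider stand 34 mm above this floor, front panel 50 mm; a steel strike bracket by its middle (36 mm wide in y, x = -90 to -53 mm) tops out at 78 mm. Drawer out: mouth 84 mm away in +x.
- lever (a joint): angle of the red release lever in rad: 0 = up, latch engaged, as at the start; 0.5 = pressed to its stop. The drawer is free from about 0.35 rad; the lever stays where it is pushed (about 4 N on the pad).
- lever_pad (a point): top of the red lever's pad (44 mm along x, 45 mm along y), 78 mm above the table, beside the unit on the side facing the robot; axes as handle while up. The hinge runs along x, 33 mm from here in -y, and the unit's wall is 45 mm away in -y. Press straight down: this point sinks about 16 mm to the stop.
- bolt_turn (a joint): angle of the wing bolt in rad, growing forward (clockwise from above). 0 = thread start, -0.3 = back stop, 4.1 = tight end stop. It starts between 0.6 and 1.3, riding on top of the thread, where forward turning jams at about 1.8 (do not force it). Turned back below about 0.15 and let go, it drops by its own weight; then forward turning draws it down 10 mm per whole turn. Needs about 0.05 N m.
- bolt_drop (a joint): how far the wing bolt has gone down, in m: 0 = riding on top of the thread, 0.007 = dropped into the thread start, 0.0135 = fully down and tight, head on its steel collar. When dropped with the drawer out it stops the drawer from closing; with the drawer home it locks it.
- knob (a point): centre of the bolt's black wing (62 mm along this point's x, 14 mm thick along y, 34 mm high; its +x end marked pink on top), on the vertical bolt axis, 168.5 mm above the table at the start, 155 mm when tight. A round flange 44 mm across lies under the wing, its top 17 mm below this point. The bolt is captive. It stands on the unit's roof, 15 mm inside the mouth, mid-width.
- bottle_a_mid (a point): polish bottle with a crimson round body (40 mm across, 42 mm high) and a white cylindrical cap (22 mm across, 33 mm high) on top, 75 mm high in all, 70 to 130 g; this point is half-way up on its axis, z along the axis towards the cap. May be absent.
- bottle_b_mid (a point): polish bottle with a light pink round body (40 mm across, 42 mm high) and a white cylindrical cap (22 mm across, 33 mm high) on top, 75 mm high in all, 70 to 130 g; this point is half-way up on its axis, z along the axis towards the cap. May be absent.
- bottle_c_mid (a point): polish bottle with a dark plum round body (40 mm across, 42 mm high) and a white cylindrical cap (22 mm across, 33 mm high) on top, 75 mm high in all, 70 to 130 g; this point is half-way up on its axis, z along the axis towards the cap. May be absent.
- bottle_d_mid (a point): polish bottle with a teal round body (40 mm across, 42 mm high) and a white cylindrical cap (22 mm across, 33 mm high) on top, 75 mm high in all, 70 to 130 g; this point is half-way up on its axis, z along the axis towards the cap. May be absent.
- buffer_mid (a point): bystander: cream nail buffer block, 90 x 26 x 26 mm, lying; its centre
- dropper_mid (a point): bystander: amber bottle with a black cap, 38 mm across, 78 mm high; point half-way up
- file: bystander: grey nail file lying flat, 178 x 22 x 5 mm; centre of its underside
- brush_pot: bystander: white pot of brushes, 64 mm across, 85 mm high, about 175 mm with the brushes; centre of its underside
- gel_pot: bystander: rose gel pot with a white lid, 60 mm across, 45 mm high; centre of its underside
- pad_jar: bystander: white jar with a steel lid, 78 mm across, 89 mm high; centre of its underside
- unit_mouth (a point): middle of the upper front edge of the white drawer unit, over the drawer's mouth, 112 mm above the table; axes as handle. The unit is a box reaching 240 mm from here in +x and 100 mm to either side in y, fixed to the table but placed anew each time. Its roof is 12 mm thick: 84 mm of height over the drawer's floor, so the bottles must stand.
Mind the look-alikes: they are no part of the job. What is shaped like the part that bears bottle_a_mid but green or yellow is not meant.

How it is judged:
By the outcome, as a careful person would: the job done as asked, in the order asked, and still so for the second after the job is handed in, with the robot touching nothing.
Of bottle_a, bottle_b, bottle_c, bottle_d only 2 to 4 are there at a start; the rules pass over those that are not, and their reading is None.
At some moment in a run one of bottle_a, bottle_b, bottle_c, bottle_d may be knocked a few centimetres aside while the robot is not near it.
It also fails if it takes over 210 s, if anything falls off the work surface, if the arm or the gripper's body presses on something with over 40 N, if the wrist force passes 120 N, or if a joint passes its speed limit or range.

ROBOT

A 6-joint arm with a two-finger parallel gripper is mounted at the origin on the work surface. World frame = base frame: x ahead of the robot, y to its left, z up, the work surface at z = 0. Lengths are in m, angles in rad, forces in N, time in s.
With the tool pointing down it reaches from about 0.35 to 0.975 m from the base axis. Payload 4.9 kg.
Tool frame: the origin (TCP) lies on the centre line of the jaws, within the pads' length; the fingertips stand manip.tcp_to_tips ahead of it and the grasp point (between the pads) is the TCP (manip.tcp_to_tips is the distance from the TCP to the fingertips, in m); y points along the fingers, z is the direction in which the jaws open and shut, and the axes are right-handed (so a half turn about y gives the same grasp; the last joint's range is limited). The gripper opens to 85 mm and grips with 20 to 120 N. Pads are 22 mm wide; open, the fingers measure 114 mm over their backs; the gripper's body (76 mm by 85 mm) begins 54 mm behind the grasp point. The pads swing forward as they close: fully open they stand 13 mm farther back than shut.
Start: joints at [1.108, 0.053, 1.613, -0, 1.476, -0.119], TCP at [0.211, 0.588, 0.25] pointing down, gripper open.
Joint ranges: [-3.01, 3.01], [-1.01, 2.22], [0.06, 2.58], [-1.02, 4.17], [0.09, 2.62], [-3.14, 3.14]. Speed limits (rad/s): [2.57, 2.57, 3.14, 3.14, 3.14, 3.14].

INTERFACE

Orientations are given as a unit quaternion [w, x, y, z].
In Python, from plant import manip gives the robot as it stands.
- The arm moves only by the tool apply_moves, never from a script. Its argument "moves" is a list of rows, each a list of 7 numbers: the gripper's target within -1 to 1 (shut at 1, half-way at 0, fully open at -1), then the shift along the tool's x, y, z in mm, then the turn, a rotation vector about the tool's x, y, z in degrees. A call has 1 to 20 rows; each row shifts and turns the commanded pose from where the row before left it, along the tool's axes as they then stand; what a row does not reach is not made up. A row lasts 1/10 s, in which the tool goes at most 50 mm and 8.59 degrees, less where a joint would pass 70% of its speed; a pose out of reach is approached as far as the arm can. A call with a gripper value outside its range is refused whole. The fingers move at their own pace and stop on an object; the grip force is fixed at half the most. Time passes only in rows, so rows that do not move let the fingers close. It gives the time, the measured TCP pose, the force and the opening at its end, in the units of the state.
- manip.state(): the state, without advancing time (a new reading comes with each control period).
- manip.grab_frame(name): name is "side" or "top"; returns the picture (384x512x3 uint8, blue, green, red); there is no depth.
- manip.calibration(name): a dict with "mtx" (3x3 intrinsics, pixels), "distortion" ([k1, k2, p1, p2, k3] as OpenCV has them; the pictures are not rectified), "T" (4x4, takes a point from camera to world coordinates). Camera axes: x right, y down, z forward; pixel columns grow to the right and rows downward; lengths in m; the calibration is good to about 2 mm. A picture is of the moment at which its call begins. calibration takes no time and is no camera call.
- manip.job_done(): hands the job in, once; it reports no verdict.
The state is a dict: "time": time; "joint_pos": joint angles; "joint_vel": joint speeds; "joint_efforts": joint torques, N m; "tool_pos": TCP position; "tool_rot": TCP orientation; "contact_force": force on the tool from outside, world axes, zero at the start; "ft_torque": the same for the moment, N m; "gripper_width": opening from 0.0 (shut) to 1.0 (fully open).
Only numpy, scipy, OpenCV 4.12 (cv2) and the standard library are available. Lean on these libraries where they do the work, as an engineer would, in place of code of your own. Each camera call takes 0.05 s, during which the arm holds its last target. There are 200 camera calls.

## Working session

There is one attempt and no reset: what is moved stays moved. The work goes in short steps, Python scripts to look and compute and a tool call to move; the robot and the scene stay as the last step left them, time stands still between calls to the robot, and variables do not carry over. Pictures are saved under pics/ and viewed, about 12 in all and at most 16, crops included, and the job is handed in when it is done.

Besides the shell and the picture viewer there is one more tool, called after "Request:" as name(argument=value, ...) on one line, values as JSON. apply_moves: Moves the arm, as the interface text tells. Its arguments: {"type":"object","properties":{"moves":{"type":"array","items":{"type":"array","items":{"type":"number"}}}},"required":["moves"]}

```bash
mkdir -p pics; ls; python3 - <<'E'
from plant import manip
import cv2,numpy as np
np.set_printoptions(precision=4,suppress=True)
for n in("side","top"):
    cv2.imwrite(f"pics/{n}0.png",manip.grab_frame(n)); c=manip.calibration(n); print(n,c["mtx"],c["distortion"],c["T"])
print(manip.state(),manip.tcp_to_tips)
E
```

```text
pics
side [[405.6719   0.     254.3697]
 [  0.     405.6719 191.6989]
 [  0.       0.       1.    ]] [0.028 0.    0.    0.    0.   ] [[ 0.829  -0.3544  0.4327  0.0269]
 [-0.5591 -0.5447  0.625  -0.7106]
 [ 0.0142 -0.76   -0.6497  0.8991]
 [ 0.      0.      0.      1.    ]]
top [[348.1986   0.     255.4197]
 [  0.     348.1986 194.2268]
 [  0.       0.       1.    ]] [-0.0844  0.      0.      0.      0.    ] [[-0.0188 -0.9944  0.1043  0.4349]
 [-0.9998  0.0186 -0.0025  0.013 ]
 [ 0.0005 -0.1043 -0.9945  1.2323]
 [ 0.      0.      0.      1.    ]]
{'time': 0.1, 'joint_pos': array([ 1.108 ,  0.0533,  1.6142,  0.    ,  1.476 , -0.119 ]), 'joint_vel': array([ 0.0011, -0.0007, -0.0033, -0.0002,  0.0006,  0.0004]), 'joint_efforts': array([  0.0006, -39.49  , -37.1365,  -0.0001,   0.0039,  -0.    ]), 'tool_pos': array([0.2104, 0.5879, 0.2492]), 'tool_rot': array([-0.6961,  0.6973, -0.1211,  0.1208]), 'contact_force': array([0.6743, 0.364 , 0.1071]), 'ft_torque': array([-0.0227, -0.0107, -0.0154]), 'gripper_width': 0.9969130686231193} 0.019
```

View pics/side0.png

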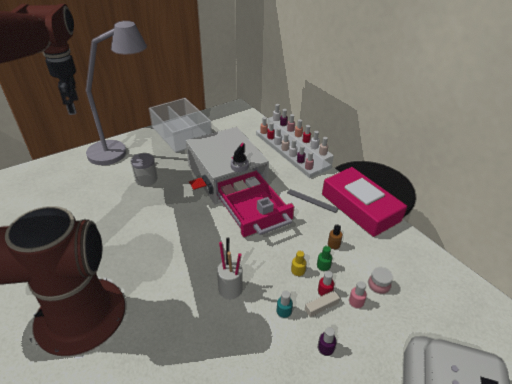

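View pics/top0.png

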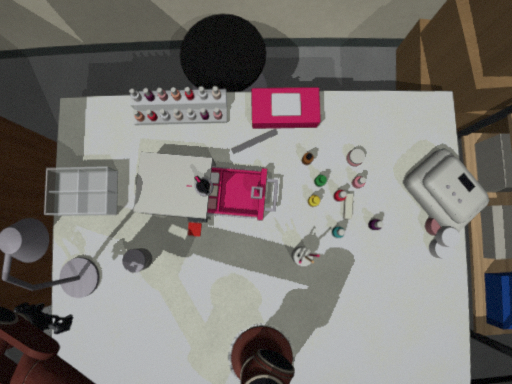

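```bash
cat > h.py <<'E'
from plant import manip
import cv2,numpy as np
np.set_printoptions(precision=4,suppress=True)
C={n:manip.calibration(n) for n in("side","top")}
def ray(n,uv):
    c=C[n]; p=cv2.undistortPoints(np.array([[uv]],float),c["mtx"],c["distortion"])[0,0]
    T=np.array(c["T"]); return T[:3,3],T[:3,:3]@np.array([p[0],p[1],1])
def onz(n,uv,z):
    o,d=ray(n,uv); return (o+d*(z-o[2])/d[2])[:2]
def proj(n,P):
    c=C[n]; M=np.linalg.inv(np.array(c["T"])); q,_=cv2.projectPoints(np.array(P,float).reshape(-1,1,3),cv2.Rodrigues(M[:3,:3])[0],M[:3,3],c["mtx"],c["distortion"]); return q[:,0]
def tri(us,ut):
    o1,d1=ray("side",us);o2,d2=ray("top",ut)
    s=np.linalg.lstsq(np.c_[d1,-d2],o2-o1,rcond=None)[0]
    a,b=o1+d1*s[0],o2+d2*s[1]; return (a+b)/2,np.linalg.norm(a-b)
def blobs(img,lo,hi,amin=20,roi=None):
    h=cv2.cvtColor(img,cv2.COLOR_BGR2HSV)
    m=cv2.inRange(h,lo,hi) if lo[0]<=hi[0] else cv2.inRange(h,lo,(180,hi[1],hi[2]))|cv2.inRange(h,(0,lo[1],lo[2]),hi)
    if roi: 
        k=np.zeros_like(m); k[roi[1]:roi[3],roi[0]:roi[2]]=1; m=m*k
    n,l,s,c=cv2.connectedComponentsWithStats(m)
    return [(s[i,4],s[i,:4].tolist(),c[i].round(1).tolist()) for i in range(1,n) if s[i,4]>=amin]
E
python3 - <<'E'
import cv2
t=cv2.imread("pics/top0.png");s=cv2.imread("pics/side0.png")
cv2.imwrite("pics/tc.png",cv2.resize(t[140:250,130:390],None,fx=3,fy=3,interpolation=cv2.INTER_CUBIC))
cv2.imwrite("pics/sc.png",cv2.resize(s[130:360,180:400],None,fx=2.6,fy=2.6,interpolation=cv2.INTER_CUBIC))
E
```

```text
(no output)
```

View pics/tc.png

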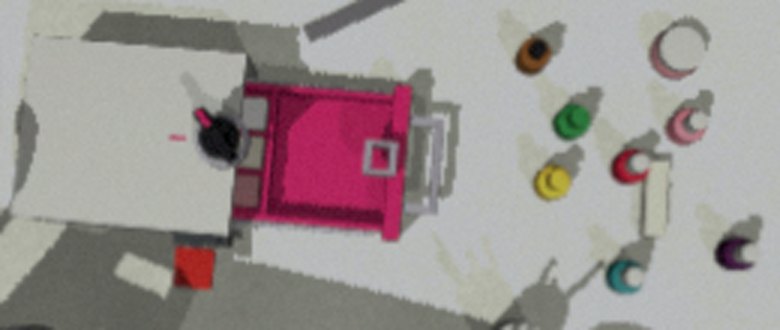

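View pics/sc.png

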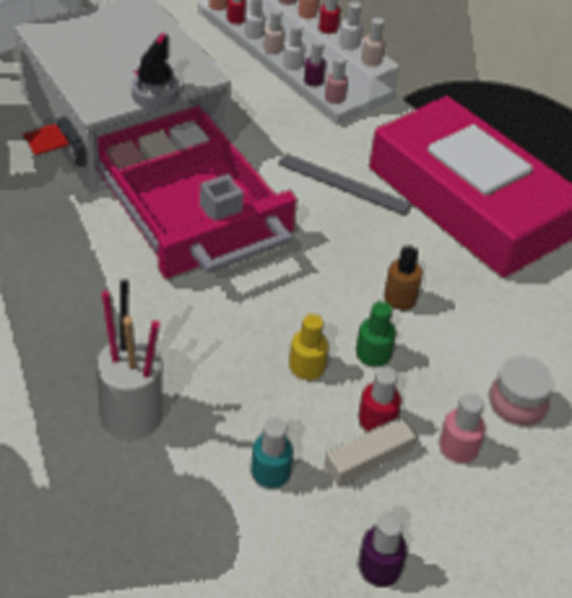

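```bash
cat > m.py <<'E'
from h import *
t=cv2.imread("pics/top0.png");s=cv2.imread("pics/side0.png")
caps={"teal":((340.3,230),(180+274/2.6,130+430/2.6)),"crim":((342.7,195),(180+384/2.6,130+376/2.6)),"pink":((361,180.3),(180+470/2.6,130+404/2.6)),"plum":((378,223.3),(180+390/2.6,130+522/2.6))}
for k,(a,b) in caps.items(): print(k,onz("top",a,.075),onz("side",b,.075))
h=cv2.cvtColor(t,cv2.COLOR_BGR2HSV); m=cv2.inRange(h,(160,120,60),(178,255,255)); m[:,:200]=0;m[:,300:]=0;m[:150]=0;m[230:]=0
ys=[];P=[]
rows=[r for r in range(150,230) if m[r,240:].any()]
print("rows",rows[0],rows[-1])
for r in rows[2:-2]:
    u=240+np.nonzero(m[r,240:])[0].max()+.5; P.append([*onz("top",(u,r),.066),u,r])
P=np.array(P); 
for _ in range(3):
    f=np.polyfit(P[:,0],P[:,1],1); e=P[:,1]-np.polyval(f,P[:,0]); P=P[abs(e)<max(.003,2*e.std())] 
print("line y=",f,len(P),e.std())
a=onz("top",(np.interp(rows[0],P[:,3],P[:,2]),rows[0]-.5),.066); b=onz("top",(np.interp(rows[-1],P[:,3],P[:,2]),rows[-1]+.5),.066); print(a,b,np.linalg.norm(a-b))
print("lever",[(x,onz("top",x[2],.078)) for x in blobs(t,(176,150,80),(4,255,255),30,(180,210,210,250))])
print("knob blk",[(x,onz("top",x[2],.175)) for x in blobs(t,(0,0,0),(180,255,60),15,(185,165,225,205))])
print("knob pink top",[(x,onz("top",x[2],.1855)) for x in blobs(t,(160,100,40),(179,255,255),3,(185,165,208,200))])
print("knob pink side",[(x,onz("side",x[2],.1855)) for x in blobs(s,(160,100,40),(179,255,255),3,(225,135,255,175))])
print("knob blk side",[(x,onz("side",x[2],.1685)) for x in blobs(s,(0,0,0),(180,255,60),15,(220,135,260,175))])
E
python3 m.py; python3 - <<'E'
from h import *
from scipy.spatial.transform import Rotation as R
q=manip.state()["tool_rot"];print(R.from_quat([*q[1:],q[0]]).as_matrix())
E
```

```text
teal [ 0.4314 -0.27  ] [ 0.4235 -0.2768]
crim [ 0.5482 -0.283 ] [ 0.5507 -0.2862]
pink [ 0.597 -0.348] [ 0.5968 -0.3557]
plum [ 0.4507 -0.3988] [ 0.4501 -0.4058]
rows 168 219
line y= [-0.106   0.0381] 48 0.0010281536460635494
[ 0.6478 -0.0293] [ 0.4719 -0.012 ] 0.1768323175712631
lever [((np.int32(154), [188, 222, 13, 14], [194.4, 228.7]), array([0.4451, 0.2142]))]
knob blk [((np.int32(149), [197, 178, 13, 16], [203.3, 185.7]), array([0.5751, 0.1697]))]
knob pink top [((np.int32(24), [195, 176, 6, 7], [197.5, 179.0]), array([0.5946, 0.1858]))]
knob pink side [((np.int32(10), [240, 143, 4, 4], [241.4, 144.8]), array([0.5943, 0.1851])), ((np.int32(26), [244, 171, 11, 4], [250.4, 173.1]), array([0.5383, 0.05  ]))]
knob blk side [((np.int32(162), [233, 145, 14, 18], [239.4, 155.4]), array([0.5712, 0.1607]))]
[[ 0.9415 -0.0008  0.3371]
 [-0.3371 -0.0017  0.9415]
 [-0.0002 -1.     -0.0019]]
```

Request:
apply_moves(moves=[[0,0,0,0,0,8.48,0],[0,0,0,0,0,8.48,0],[0,0,0,0,0,8.48,0],[0,0,0,0,0,8.48,0],[0,0,0,0,0,8.48,0],[0,0,0,0,0,8.48,0],[0,0,0,0,0,8.48,0],[0,0,0,0,0,8.48,0],[0,0,0,0,0,8.48,0],[0,29,0,30,0,0,0],[0,29,0,30,0,0,0],[0,29,0,30,0,0,0],[0,29,0,30,0,0,0],[0,29,0,30,0,0,0],[0,29,0,30,0,0,0],[0,29,0,30,0,0,0],[0,29,0,30,0,0,0],[0,29,0,27,0,0,0]])

```text
time: 1.9
tool_pos: [0.4496, 0.2992, 0.2498]
tool_rot: [0.473, -0.473, 0.526, -0.526]
contact_force: [0.9, 0.7, -0.6]
gripper_width: 0.503
```

Request:
apply_moves(moves=[[0,40,0,14,0,0,0],[0,40,0,14,0,0,0],[0,40,0,14,0,0,0],[0,40,0,14,0,0,0],[0,40,0,14,0,0,0],[0,40,0,14,0,0,0],[0,40,0,14,0,0,0],[0,40,0,14,0,0,0],[0,40,0,14,0,0,0],[0,40,0,14,0,0,0],[0,36,0,14,0,0,0],[0,0,0,0,0,0,0],[0,0,0,0,0,0,0]])

```text
time: 3.2
tool_pos: [0.5559, -0.1493, 0.2495]
tool_rot: [0.473, -0.473, 0.527, -0.525]
contact_force: [-0.4, -0.1, 0.7]
gripper_width: 0.499
```

```bash
cat >> h.py <<'E'
from scipy.spatial.transform import Rotation as R
xd=np.array([.104,.9946]); yd=np.array([-.9946,.104]); din=np.array([.5703,.0788])
def st():
    s=manip.state(); q=s["tool_rot"]; return s,R.from_quat([*q[1:],q[0]]).as_matrix()
def to(p):
    s,M=st(); return (M.T@(np.array(p)-s["tool_pos"])*1000).round(1)
def show():
    s,M=st(); z=M[:,2]; print("t",s["time"],"pos",s["tool_pos"],"yaw",np.degrees(np.arctan2(z[1],z[0])).round(2),"tilt",M[2,[0,2]],"F",s["contact_force"],"w",round(s["gripper_width"],3),"q",s["joint_pos"])
E
python3 - <<'E'
from h import *
show()
for k,p in dict(teal=(.4275,-.273),crim=(.5495,-.2845),pink=(.597,-.352),plum=(.4505,-.402)).items(): print(k,to((*p,.16)))
for n in("side","top"): cv2.imwrite(f"pics/{n}1.png",manip.grab_frame(n))
t=cv2.imread("pics/top1.png");s=cv2.imread("pics/side1.png")
a=cv2.resize(t[150:250,290:400],None,fx=3.5,fy=3.5,interpolation=cv2.INTER_CUBIC);b=cv2.resize(s[230:370,250:400],None,fx=2.5,fy=2.5,interpolation=cv2.INTER_CUBIC)
b=b[:350];a=a[:350];cv2.imwrite("pics/c1.png",np.hstack([a,b]))
E
```

```text
t 3.2 pos [ 0.5559 -0.1493  0.2495] yaw -6.11 tilt [-0.0009 -0.0015] F [-0.3731 -0.0887  0.6701] w 0.499 q [-0.3918 -0.0627  1.7292  0.0004  1.4768 -0.2852]
teal [ 136.8   89.6 -114.4]
crim [135.2  89.4   8.1]
pink [197.3  89.3  62.6]
plum [262.6  89.4 -77.8]
```

View pics/c1.png

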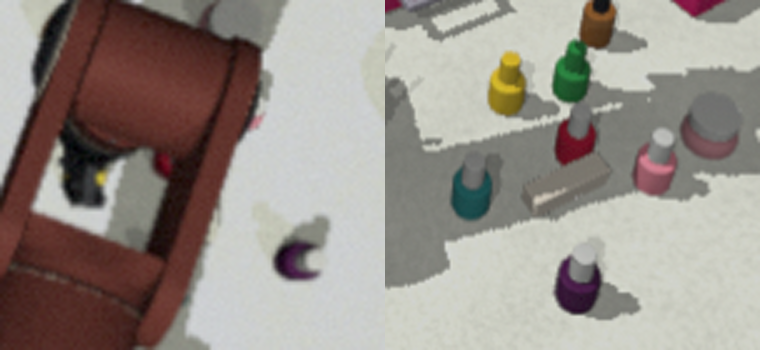

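Request:
apply_moves(moves=[[0,34,0,2,0,0,0],[0,34,0,2,0,0,0],[0,34,0,2,0,0,0],[0,33,0,2,0,0,0],[0,0,30,0,0,0,0],[0,0,30,0,0,0,0],[0,0,30,0,0,0,0],[0,0,25,0,0,0,0],[0,0,20,0,0,0,0],[0,0,10,0,0,0,0],[0,0,0,0,0,0,0]])

```text
time: 4.4
tool_pos: [0.5493, -0.2823, 0.1036]
tool_rot: [0.473, -0.474, 0.526, -0.524]
contact_force: [0.0, 0.5, 0.9]
gripper_width: 0.502
```

```bash
python3 - <<'E'
from h import *
show()
s=manip.grab_frame("side");cv2.imwrite("pics/c2.png",cv2.resize(s[200:370,250:400],None,fx=3,fy=3,interpolation=cv2.INTER_CUBIC))
E
```

```text
t 4.4 pos [ 0.5493 -0.2823  0.1036] yaw -5.94 tilt [-0.0017 -0.0029] F [0.0166 0.5348 0.9188] w 0.502 q [-0.5951  0.1679  1.7441  0.0001  1.2329 -0.4916]
```

View pics/c2.png

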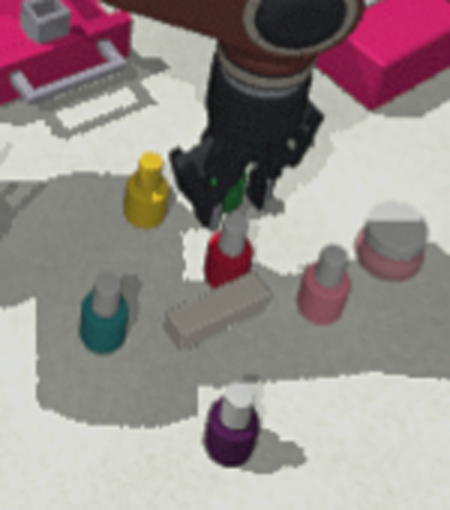

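Request:
apply_moves(moves=[[0,1,20,0,0,0,0],[0,1,18,0,0,0,0],[0,0,0,0,0,0,0],[1,0,0,0,0,0,0],[1,0,0,0,0,0,0],[1,0,0,0,0,0,0],[1,0,0,0,0,0,0],[1,0,0,0,0,0,0],[1,0,-10,0,0,0,0],[1,0,-30,0,0,0,0],[1,0,-40,0,0,0,0],[1,0,-30,0,0,0,0],[1,0,0,0,0,0,0]])

```text
time: 5.75
tool_pos: [0.5522, -0.2876, 0.1836]
tool_rot: [-0.474, 0.472, -0.522, 0.529]
contact_force: [0.4, -1.1, 0.1]
gripper_width: 0.239
```

```bash
python3 - <<'E'
from h import *
show()
for n,a in (("c",(-.035,.045)),("f",(.025,.045)),("c2",(-.035,-.045)),("f2",(.025,-.045))):
    p=din+a[0]*xd+a[1]*yd; print(n,a,p,to((*p,.18)))
s=manip.grab_frame("side");cv2.imwrite("pics/c3.png",cv2.resize(s[150:370,210:400],None,fx=3,fy=3,interpolation=cv2.INTER_CUBIC)[:600])
E
```

```text
t 5.75 pos [ 0.5522 -0.2876  0.1836] yaw -6.01 tilt [0.0048 0.0087] F [ 0.4195 -1.0867  0.1323] w 0.239 q [-0.5996  0.0898  1.6872 -0.0001  1.3546 -0.4945]
c (-0.035, 0.045) [0.5219 0.0487] [-331.3    1.5  -65.4]
f (0.025, 0.045) [0.5281 0.1083] [-391.3    1.2  -65.5]
c2 (-0.035, -0.045) [0.6114 0.0393] [-331.3    2.3   24.6]
f2 (0.025, -0.045) [0.6177 0.099 ] [-391.3    2.    24.5]
```

View pics/c3.png

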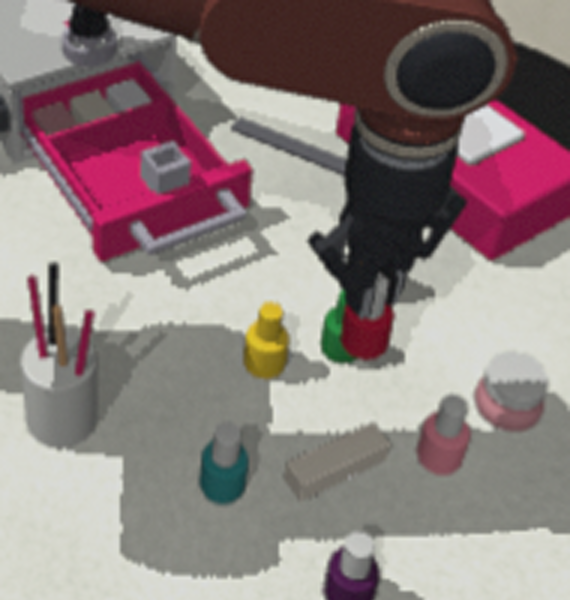

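Request:
apply_moves(moves=[[1,-20,0,2,0,0,0],[1,-36,0,2,0,0,0],[1,-36,0,2,0,0,0],[1,-36,0,2,0,0,0],[1,-36,0,2,0,0,0],[1,-36,0,2,0,0,0],[1,-36,0,2,0,0,0],[1,-36,0,2,0,0,0],[1,-36,0,2,0,0,0],[1,-36,0,3,0,0,0],[1,-30,0,3,0,0,0],[1,-12,0,0,0,0,0],[1,0,0,0,0,0,0],[1,0,25,0,0,0,0],[1,0,30,0,0,0,0],[1,0,25,0,0,0,0],[1,0,10,0,0,0,0],[1,0,0,0,0,0,0]])

```text
time: 7.6
tool_pos: [0.6136, 0.0939, 0.0863]
tool_rot: [0.472, -0.473, 0.526, -0.526]
contact_force: [0.7, -0.7, -0.7]
gripper_width: 0.233
```

```bash
python3 - <<'E'
from h import *
show(); print(to((*(din+.02*xd-.045*yd),.082)))
E
```

```text
t 7.6 pos [0.6136 0.0939 0.0863] yaw -6.1 tilt [ 0.0009 -0.002 ] F [ 0.7447 -0.714  -0.6777] w 0.233 q [ 0.0323  0.1951  1.7451 -0.0006  1.2035  0.139 ]
[-0.5  4.3  3.5]
```

Lower, release, retreat and check.

Request:
apply_moves(moves=[[1,0,3,3,0,0,0],[1,0,2,0,0,0,0],[1,0,0,0,0,0,0],[0,0,0,0,0,0,0],[0,0,0,0,0,0,0],[0,0,0,0,0,0,0],[0,0,0,0,0,0,0],[0,0,-20,0,0,0,0],[0,0,-40,0,0,0,0],[0,0,-40,0,0,0,0],[0,30,0,0,0,0,0],[0,40,0,0,0,0,0],[0,40,0,0,0,0,0],[0,40,0,0,0,0,0],[0,40,0,0,0,0,0],[0,40,0,0,0,0,0],[0,40,0,0,0,0,0],[0,40,0,0,0,0,0],[0,0,0,0,0,0,0]])

```text
time: 9.5
tool_pos: [0.584, -0.2175, 0.1823]
tool_rot: [-0.471, 0.472, -0.526, 0.527]
contact_force: [-0.2, 0.5, 0.1]
gripper_width: 0.499
```

```bash
python3 - <<'E'
from h import *
show()
for k,p in dict(teal=(.4275,-.2755),pink=(.598,-.354),plum=(.4515,-.404)).items(): print(k,to((*p,.065)))
s=manip.grab_frame("side");cv2.imwrite("pics/c4.png",cv2.resize(s[150:370,190:400],None,fx=2.7,fy=2.7,interpolation=cv2.INTER_CUBIC))
E
```

```text
t 9.5 pos [ 0.584  -0.2175  0.1823] yaw -6.31 tilt [0.0016 0.0002] F [-0.2386  0.537   0.1304] w 0.499 q [-0.4753  0.0976  1.6811 -0.0015  1.3621 -0.3649]
teal [  74.7  117.4 -149.2]
pink [134.  117.5  28.9]
plum [ 199.7  117.6 -111.2]
```

View pics/c4.png

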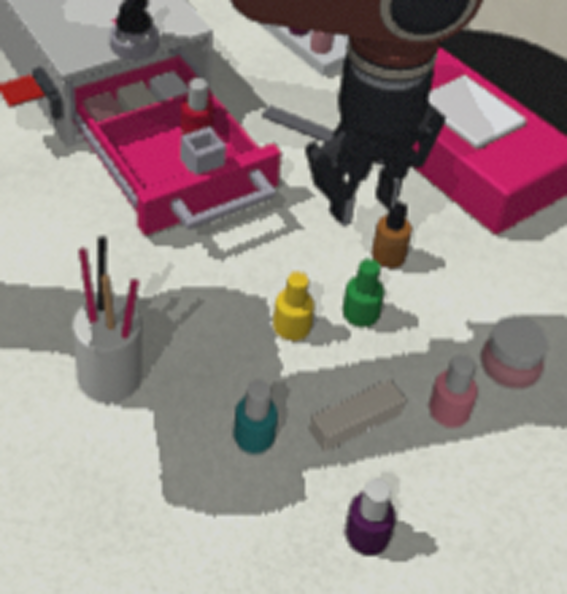

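Request:
apply_moves(moves=[[0,30,0,7,0,0,0],[0,36,0,7,0,0,0],[0,36,0,8,0,0,0],[0,32,0,7,0,0,0],[0,0,30,0,0,0,0],[0,0,30,0,0,0,0],[0,0,30,0,0,0,0],[0,0,20,0,0,0,0],[0,0,7,0,0,0,0],[0,0,0,0,0,0,0],[1,0,0,0,0,0,0],[1,0,0,0,0,0,0],[1,0,0,0,0,0,0],[1,0,0,0,0,0,0],[1,0,0,0,0,0,0],[1,0,-15,0,0,0,0],[1,0,-35,0,0,0,0],[1,0,-35,0,0,0,0],[1,0,-32,0,0,0,0],[1,0,0,0,0,0,0]])

```text
time: 11.55
tool_pos: [0.6019, -0.3515, 0.1901]
tool_rot: [-0.474, 0.472, -0.522, 0.53]
contact_force: [0.3, -1.2, -0.1]
gripper_width: 0.235
```

```bash
python3 - <<'E'
from h import *
show(); print(to((*(din+.02*xd+.045*yd),.18)))
s=manip.grab_frame("side");cv2.imwrite("pics/c5.png",cv2.resize(s[130:370,210:420],None,fx=1.5,fy=1.5,interpolation=cv2.INTER_CUBIC))
E
```

```text
t 11.55 pos [ 0.6019 -0.3515  0.1901] yaw -6.02 tilt [0.0059 0.0097] F [ 0.3481 -1.2042 -0.1111] w 0.235 q [-0.6351  0.2517  1.4941 -0.0001  1.3845 -0.53  ]
[-444.6    6.3 -121.7]
```

Request:
apply_moves(moves=[[1,-20,0,-6,0,0,0],[1,-38,0,-10,0,0,0],[1,-38,0,-10,0,0,0],[1,-38,0,-10,0,0,0],[1,-38,0,-10,0,0,0],[1,-38,0,-10,0,0,0],[1,-38,0,-10,0,0,0],[1,-38,0,-10,0,0,0],[1,-38,0,-10,0,0,0],[1,-38,0,-10,0,0,0],[1,-38,0,-10,0,0,0],[1,-32,0,-8,0,0,0],[1,-16,0,-3,0,0,0],[1,0,0,0,0,0,0],[1,0,25,0,0,0,0],[1,0,30,0,0,0,0],[1,0,25,0,0,0,0],[1,0,15,0,0,0,0],[1,0,0,0,0,0,0]])

```text
time: 13.5
tool_pos: [0.5285, 0.1074, 0.0848]
tool_rot: [0.471, -0.474, 0.527, -0.525]
contact_force: [-0.9, -0.2, -1.1]
gripper_width: 0.236
```

```bash
python3 - <<'E'
from h import *
show(); print(to((*(din+.02*xd+.045*yd),.082)))
E
```

```text
t 13.5 pos [0.5285 0.1074 0.0848] yaw -6.06 tilt [ 0.0011 -0.0046] F [-0.9023 -0.1797 -1.066 ] w 0.236 q [ 0.0626  0.0162  1.942  -0.0003  1.1881  0.1686]
[ 4.1  2.8 -0.5]
```

Request:
apply_moves(moves=[[1,4,2,0,0,0,0],[1,0,1,0,0,0,0],[1,0,0,0,0,0,0],[0,0,0,0,0,0,0],[0,0,0,0,0,0,0],[0,0,0,0,0,0,0],[0,0,0,0,0,0,0],[0,0,-20,0,0,0,0],[0,0,-40,0,0,0,0],[0,0,-40,0,0,0,0],[0,30,0,0,0,0,0],[0,40,0,0,0,0,0],[0,40,0,0,0,0,0],[0,40,0,0,0,0,0],[0,40,0,0,0,0,0],[0,40,0,0,0,0,0],[0,40,0,0,0,0,0],[0,0,0,0,0,0,0],[0,0,0,0,0,0,0]])

```text
time: 15.4
tool_pos: [0.5012, -0.1647, 0.1843]
tool_rot: [0.473, -0.472, 0.526, -0.526]
contact_force: [-1.3, 0.4, -0.2]
gripper_width: 0.501
```

```bash
python3 - <<'E'
from h import *
show()
for k,p in dict(teal=(.4275,-.2755),plum=(.4515,-.404)).items(): print(k,to((*p,.065)))
s=manip.grab_frame("side");cv2.imwrite("pics/c6.png",cv2.resize(s[150:370,190:400],None,fx=2.7,fy=2.7,interpolation=cv2.INTER_CUBIC))
E
```

```text
t 15.4 pos [ 0.5012 -0.1647  0.1843] yaw -6.12 tilt [-0.0005 -0.0001] F [-1.2697  0.3869 -0.2474] w 0.501 q [-0.4588 -0.1317  1.9041  0.0005  1.3694 -0.352 ]
teal [118.1 119.2 -61.5]
plum [243.3 119.2 -23.9]
```

View pics/c6.png

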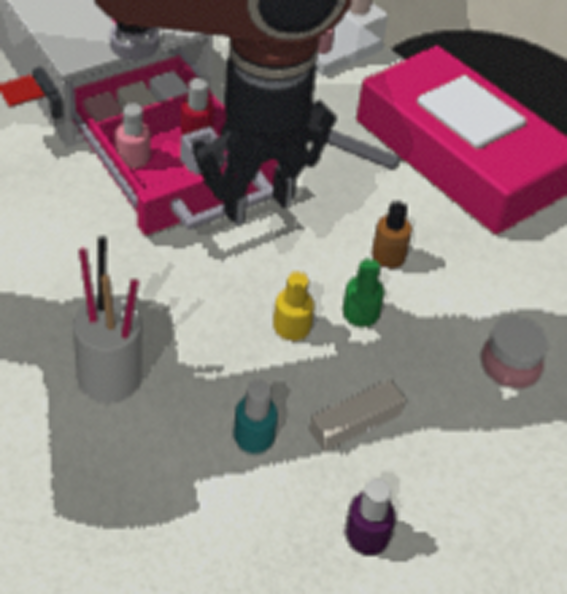

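Request:
apply_moves(moves=[[0,28,0,-15,0,0,0],[0,32,0,-16,0,0,0],[0,32,0,-16,0,0,0],[0,26,0,-14,0,0,0],[0,0,30,0,0,0,0],[0,0,30,0,0,0,0],[0,0,30,0,0,0,0],[0,0,20,0,0,0,0],[0,0,9,0,0,0,0],[0,0,0,0,0,0,0],[1,0,0,0,0,0,0],[1,0,0,0,0,0,0],[1,0,0,0,0,0,0],[1,0,0,0,0,0,0],[1,0,0,0,0,0,0],[1,0,-15,0,0,0,0],[1,0,-35,0,0,0,0],[1,0,-35,0,0,0,0],[1,0,-32,0,0,0,0],[1,0,0,0,0,0,0]])

```text
time: 17.45
tool_pos: [0.4306, -0.2772, 0.189]
tool_rot: [-0.473, 0.473, -0.522, 0.529]
contact_force: [0.4, -0.6, -0.5]
gripper_width: 0.243
```

Request:
apply_moves(moves=[[1,0,0,0,0,0,0],[1,0,0,0,0,0,0]])

```text
time: 17.65
tool_pos: [0.4275, -0.2745, 0.1809]
tool_rot: [0.473, -0.473, 0.527, -0.525]
contact_force: [0.6, 0.1, -0.8]
gripper_width: 0.236
```

```bash
python3 - <<'E'
from h import *
show(); print(to((*(din-.034*xd+.045*yd),.18)))
E
```

```text
t 17.65 pos [ 0.4275 -0.2745  0.1809] yaw -6.02 tilt [-0.0015 -0.0022] F [ 0.6071  0.1274 -0.7574] w 0.236 q [-0.7174 -0.1766  1.9498 -0.0001  1.3711 -0.6123]
[-332.3    1.3   60. ]
```

Request:
apply_moves(moves=[[1,-15,0,15,0,0,0],[1,-25,0,20,0,0,0],[1,-32,0,15,0,0,0],[1,-36,0,10,0,0,0],[1,-38,0,0,0,0,0],[1,-38,0,0,0,0,0],[1,-38,0,0,0,0,0],[1,-38,0,0,0,0,0],[1,-36,0,0,0,0,0],[1,-24,0,0,0,0,0],[1,-12,0,0,0,0,0],[1,0,0,0,0,0,0],[1,0,25,0,0,0,0],[1,0,30,0,0,0,0],[1,0,25,0,0,0,0],[1,0,15,0,0,0,0],[1,0,0,0,0,0,0],[1,0,0,0,0,0,0]])

```text
time: 19.45
tool_pos: [0.5232, 0.0481, 0.0878]
tool_rot: [-0.473, 0.473, -0.526, 0.526]
contact_force: [0.3, 0.3, -0.3]
gripper_width: 0.235
```

```bash
python3 - <<'E'
from h import *
show(); print(to((*(din-.034*xd+.045*yd),.082)))
E
```

```text
t 19.45 pos [0.5232 0.0481 0.0878] yaw -6.07 tilt [0.0002 0.0003] F [ 0.3008  0.3282 -0.2856] w 0.235 q [-0.05   -0.0243  1.9766 -0.0002  1.1889  0.0559]
[-1.5  5.8 -1.3]
```

Request:
apply_moves(moves=[[1,-1,4,0,0,0,0],[1,0,2,0,0,0,0],[1,0,0,0,0,0,0],[0,0,0,0,0,0,0],[0,0,0,0,0,0,0],[0,0,0,0,0,0,0],[0,0,0,0,0,0,0],[0,0,-20,0,0,0,0],[0,0,-40,0,0,0,0],[0,0,-40,0,0,0,0],[0,30,0,-8,0,0,0],[0,40,0,-10,0,0,0],[0,40,0,-10,0,0,0],[0,40,0,-10,0,0,0],[0,40,0,-10,0,0,0],[0,40,0,-10,0,0,0],[0,40,0,-10,0,0,0],[0,0,0,0,0,0,0],[0,0,0,0,0,0,0]])

```text
time: 21.35
tool_pos: [0.4267, -0.2122, 0.1812]
tool_rot: [0.473, -0.472, 0.526, -0.526]
contact_force: [0.2, -0.0, 0.1]
gripper_width: 0.501
```

```bash
python3 - <<'E'
from h import *
show()
print(to((.4515,-.404,.065)))
s=manip.grab_frame("side")
# plum body/cap check against first picture
for im in (cv2.imread("pics/side0.png"),s): print(blobs(im,(130,60,20),(165,255,120),25,(300,310,360,365)))
cv2.imwrite("pics/c7.png",cv2.resize(s[150:370,190:400],None,fx=2.7,fy=2.7,interpolation=cv2.INTER_CUBIC))
E
```

```text
t 21.35 pos [ 0.4267 -0.2122  0.1812] yaw -6.15 tilt [-0.0006 -0.    ] F [ 0.1731 -0.0155  0.0885] w 0.501 q [-0.6181 -0.2621  2.0211  0.0005  1.3829 -0.5109]
[188.2 116.1  45.2]
[(np.int32(214), [319, 333, 17, 22], [326.1, 345.9])]
[(np.int32(213), [319, 333, 17, 22], [326.1, 345.9])]
```

View pics/c7.png

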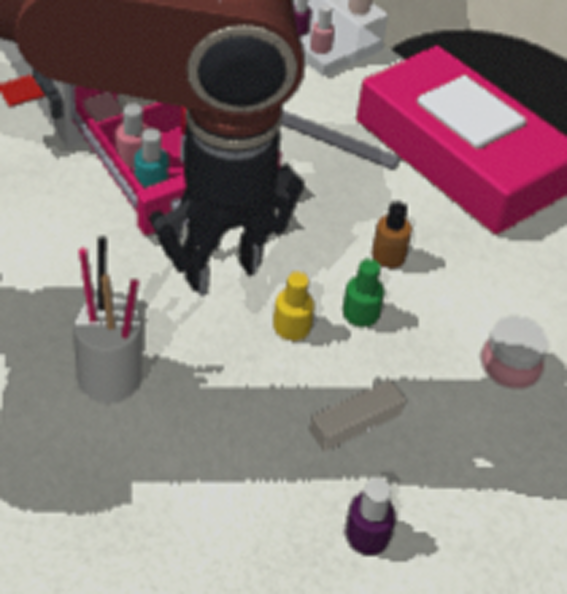

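Teal stands upright in the drawer; plum unmoved.

Request:
apply_moves(moves=[[0,32,0,7,0,0,0],[0,34,0,8,0,0,0],[0,34,0,8,0,0,0],[0,34,0,8,0,0,0],[0,32,0,8,0,0,0],[0,22,0,6,0,0,0],[0,0,30,0,0,0,0],[0,0,30,0,0,0,0],[0,0,28,0,0,0,0],[0,0,20,0,0,0,0],[0,0,8,0,0,0,0],[0,0,0,0,0,0,0],[1,0,0,0,0,0,0],[1,0,0,0,0,0,0],[1,0,0,0,0,0,0],[1,0,0,0,0,0,0],[1,0,-15,0,0,0,0],[1,0,-35,0,0,0,0],[1,0,-35,0,0,0,0],[1,0,-32,0,0,0,0]])

```text
time: 23.4
tool_pos: [0.4519, -0.4035, 0.1849]
tool_rot: [-0.473, 0.473, -0.525, 0.526]
contact_force: [-0.3, 0.2, -0.8]
gripper_width: 0.237
```

Request:
apply_moves(moves=[[1,0,0,0,0,0,0],[1,0,0,0,0,0,0],[1,0,0,0,0,0,0]])

```text
time: 23.7
tool_pos: [0.4513, -0.4026, 0.1808]
tool_rot: [0.473, -0.473, 0.527, -0.525]
contact_force: [0.2, 0.2, -1.6]
gripper_width: 0.24
```

```bash
python3 - <<'E'
from h import *
show(); print(to((*(din-.034*xd-.045*yd),.18)))
E
```

```text
t 23.7 pos [ 0.4513 -0.4026  0.1808] yaw -6.02 tilt [-0.0018 -0.002 ] F [ 0.1864  0.191  -1.56  ] w 0.24 q [-0.8515  0.0586  1.725  -0.0001  1.3607 -0.7464]
[-457.3    1.4  112.9]
```

Request:
apply_moves(moves=[[1,-20,0,6,0,0,0],[1,-38,0,10,0,0,0],[1,-38,0,10,0,0,0],[1,-38,0,10,0,0,0],[1,-38,0,10,0,0,0],[1,-38,0,10,0,0,0],[1,-38,0,10,0,0,0],[1,-38,0,10,0,0,0],[1,-38,0,10,0,0,0],[1,-38,0,10,0,0,0],[1,-38,0,8,0,0,0],[1,-38,0,6,0,0,0],[1,-28,0,3,0,0,0],[1,-11,0,0,0,0,0],[1,0,0,0,0,0,0],[1,0,25,0,0,0,0],[1,0,30,0,0,0,0],[1,0,25,0,0,0,0],[1,0,15,0,0,0,0],[1,0,0,0,0,0,0]])

```text
time: 25.7
tool_pos: [0.6126, 0.0581, 0.0847]
tool_rot: [0.471, -0.474, 0.527, -0.525]
contact_force: [0.5, 0.2, -1.4]
gripper_width: 0.233
```

```bash
python3 - <<'E'
from h import *
show(); print(to((*(din-.034*xd-.045*yd),.082)))
E
```

```text
t 25.7 pos [0.6126 0.0581 0.0847] yaw -6.09 tilt [ 0.0007 -0.0049] F [ 0.4875  0.1929 -1.4208] w 0.233 q [-0.0263  0.1871  1.7575 -0.0003  1.202   0.0802]
[17.8  2.7  0.8]
```

Request:
apply_moves(moves=[[1,6,0,0,0,0,0],[1,6,0,0,0,0,0],[1,5,0,0,0,0,0],[1,0,2,0,0,0,0],[1,0,0,0,0,0,0]])

```text
time: 26.2
tool_pos: [0.6127, 0.042, 0.0855]
tool_rot: [-0.473, 0.473, -0.526, 0.526]
contact_force: [-1.3, 0.2, -1.3]
gripper_width: 0.238
```

```bash
python3 - <<'E'
from h import *
show(); print(to((*(din-.034*xd-.045*yd),.082)))
s=manip.grab_frame("side")
cv2.imwrite("pics/c8.png",cv2.resize(s[130:260,180:310],None,fx=4.3,fy=4.3,interpolation=cv2.INTER_CUBIC))
E
```

```text
t 26.2 pos [0.6127 0.042  0.0855] yaw -6.04 tilt [-0.0001  0.0004] F [-1.2595  0.1746 -1.3443] w 0.238 q [-0.0527  0.1803  1.7636  0.0001  1.1973  0.0527]
[ 1.8  3.5 -1. ]
```

View pics/c8.png

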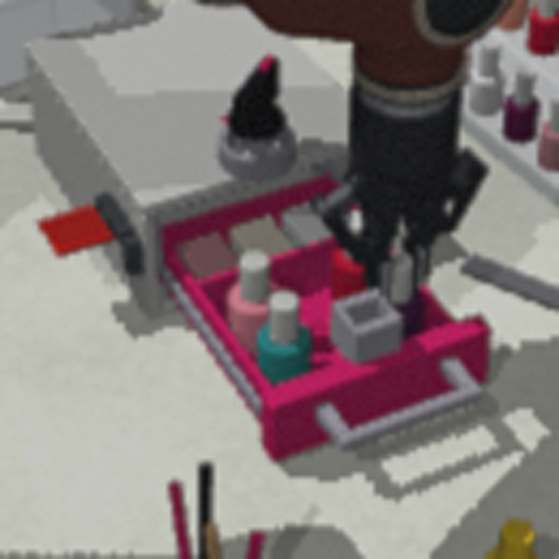

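Request:
apply_moves(moves=[[1,1,3,-1,0,0,0],[1,0,0,0,0,0,0],[1,0,0,0,0,0,0],[0,0,0,0,0,0,0],[0,0,0,0,0,0,0],[0,0,0,0,0,0,0],[0,0,0,0,0,0,0],[0,0,-20,0,0,0,0],[0,0,-40,0,0,0,0],[0,0,-40,0,0,0,0],[0,30,-10,0,0,0,0],[0,40,-10,0,0,0,0],[0,40,0,0,0,0,0],[0,40,0,0,0,0,0],[0,40,0,0,0,0,0],[0,0,0,0,0,0,0],[0,0,0,0,0,0,0]])

```text
time: 27.95
tool_pos: [0.5914, -0.1482, 0.2022]
tool_rot: [0.473, -0.472, 0.526, -0.526]
contact_force: [0.4, 0.0, 0.1]
gripper_width: 0.503
```

```bash
python3 - <<'E'
from h import *
show()
s=manip.grab_frame("side");cv2.imwrite("pics/side9.png",s)
t=manip.grab_frame("top");cv2.imwrite("pics/top9.png",t)
cv2.imwrite("pics/c9.png",np.hstack([cv2.resize(s[130:240,180:300],(500,458),interpolation=cv2.INTER_CUBIC),cv2.resize(t[150:260,185:255],(292,458),interpolation=cv2.INTER_CUBIC)]))
E
```

```text
t 27.95 pos [ 0.5914 -0.1482  0.2022] yaw -6.12 tilt [-0.0006 -0.0001] F [0.4367 0.018  0.1108] w 0.503 q [-0.3677  0.0505  1.6964  0.0005  1.3949 -0.261 ]
```

View pics/c9.png

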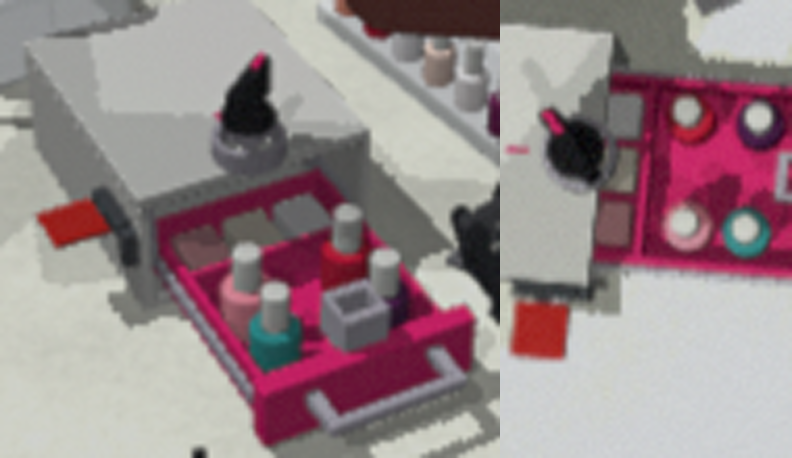

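Request:
apply_moves(moves=[[1,-25,-10,-14,0,0,0],[1,-36,-10,-20,0,0,0],[1,-36,-10,-20,0,0,0],[1,-36,-10,-20,0,0,0],[1,-36,0,-20,0,0,0],[1,-36,0,-20,0,0,0],[1,-36,0,-20,0,0,0],[1,-36,0,-20,0,0,0],[1,-36,0,-20,0,0,0],[1,-32,0,-13,0,0,0],[1,0,35,0,0,0,0],[1,0,40,0,0,0,0],[1,0,35,0,0,0,0],[1,0,20,0,0,0,0],[1,0,0,0,0,0,0],[1,0,0,0,0,0,0]])

```text
time: 29.65
tool_pos: [0.4415, 0.2159, 0.1127]
tool_rot: [0.474, -0.473, 0.525, -0.525]
contact_force: [0.5, -0.0, 0.9]
gripper_width: 0.004
```

```bash
python3 - <<'E'
from h import *
show(); print(to((.441,.2146,.082)))
E
```

```text
t 29.65 pos [0.4415 0.2159 0.1127] yaw -5.93 tilt [-0.0002 -0.    ] F [ 0.4518 -0.0238  0.9245] w 0.004 q [ 0.3033 -0.1432  2.0415  0.0002  1.2432  0.4067]
[ 1.4 30.7 -0.4]
```

Request:
apply_moves(moves=[[1,0,8,0,0,0,0],[1,0,6,0,0,0,0],[1,0,4,0,0,0,0],[1,0,3,0,0,0,0],[1,0,3,0,0,0,0],[1,0,3,0,0,0,0],[1,0,2,0,0,0,0],[1,0,2,0,0,0,0],[1,0,0,0,0,0,0]])

```text
time: 30.55
tool_pos: [0.444, 0.2154, 0.0849]
tool_rot: [-0.474, 0.472, -0.525, 0.526]
contact_force: [-4.7, -2.1, 15.4]
gripper_width: 0.001
```

Request:
apply_moves(moves=[[1,0,2,0,0,0,0],[1,0,1,0,0,0,0],[1,0,0,0,0,0,0]])

```text
time: 30.85
tool_pos: [0.4444, 0.2155, 0.0844]
tool_rot: [-0.474, 0.472, -0.525, 0.526]
contact_force: [-11.5, -5.3, 29.1]
gripper_width: 0.002
```

Request:
apply_moves(moves=[[1,0,-20,0,0,0,0],[1,0,-40,0,0,0,0],[1,0,-40,0,0,0,0],[1,0,-30,0,0,0,0],[1,32,0,17,0,0,0],[1,38,0,18,0,0,0],[1,38,0,18,0,0,0],[1,38,0,18,0,0,0],[1,38,0,18,0,0,0],[1,38,0,18,0,0,0],[1,38,0,18,0,0,0],[1,38,0,15,0,0,0],[1,0,35,0,0,0,0],[1,0,40,0,0,0,0],[1,0,30,0,0,0,0],[1,0,0,0,0,0,0],[1,0,0,0,0,0,0]])

```text
time: 32.55
tool_pos: [0.5498, -0.096, 0.1035]
tool_rot: [0.473, -0.473, 0.526, -0.525]
contact_force: [0.0, -0.6, 1.2]
gripper_width: 0.001
```

```bash
python3 - <<'E'
from h import *
show(); print(to((*(din-.175*xd),.054)))
t=manip.grab_frame("top");s=manip.grab_frame("side");cv2.imwrite("pics/side10.png",s);cv2.imwrite("pics/top10.png",t)
for n,f in(("side0",cv2.imread("pics/side0.png")),("now",s)): print(n,blobs(f,(176,150,80),(4,255,255),20,(185,170,215,200)))
E
```

```text
t 32.55 pos [ 0.5498 -0.096   0.1035] yaw -6.02 tilt [-0.0001 -0.0006] F [ 0.0336 -0.5559  1.198 ] w 0.001 q [-0.3061  0.0324  1.8905  0.      1.2192 -0.201 ]
[-0.9 49.5  2.3]
side0 [(np.int32(112), [191, 178, 15, 11], [197.9, 183.2])]
now [(np.int32(119), [192, 179, 15, 15], [198.5, 185.9])]
```

Request:
apply_moves(moves=[[1,0,20,2,0,0,0],[1,0,20,0,0,0,0],[1,0,9,0,0,0,0],[1,0,0,0,0,0,0],[1,-5,0,0,0,0,0],[1,-5,0,0,0,0,0],[1,-4,0,0,0,0,0],[1,-3,0,0,0,0,0],[1,-3,0,0,0,0,0],[1,-3,0,0,0,0,0],[1,-3,0,0,0,0,0],[1,-3,0,0,0,0,0],[1,-3,0,0,0,0,0],[1,-3,0,0,0,0,0]])

```text
time: 34.05
tool_pos: [0.5554, -0.0612, 0.0543]
tool_rot: [-0.473, 0.473, -0.526, 0.526]
contact_force: [-0.8, -2.2, 1.0]
gripper_width: -0.0
```

Request:
apply_moves(moves=[[1,-4,0,0,0,0,0],[1,-5,0,0,0,0,0],[1,-6,0,0,0,0,0],[1,-7,0,0,0,0,0],[1,-8,0,0,0,0,0],[1,-8,0,0,0,0,0],[1,-8,0,0,0,0,0],[1,-8,0,0,0,0,0],[1,-8,0,0,0,0,0],[1,-8,0,0,0,0,0],[1,-8,0,0,0,0,0],[1,-8,0,0,0,0,0],[1,-8,0,0,0,0,0],[1,-8,0,0,0,0,0],[1,-8,0,0,0,0,0],[1,-8,0,0,0,0,0],[1,-7,0,0,0,0,0],[1,-6,0,0,0,0,0],[1,-5,0,0,0,0,0],[1,-4,0,0,0,0,0]])

```text
time: 36.05
tool_pos: [0.5701, 0.0783, 0.0543]
tool_rot: [0.473, -0.473, 0.526, -0.526]
contact_force: [-0.4, -1.8, 1.6]
gripper_width: 0.0
```

Request:
apply_moves(moves=[[1,-3,0,0,0,0,0],[1,-3,0,0,0,0,0],[1,-3,0,0,0,0,0],[1,-2,0,0,0,0,0],[1,-2,0,0,0,0,0]])

```text
time: 36.55
tool_pos: [0.5714, 0.0909, 0.0542]
tool_rot: [0.473, -0.473, 0.526, -0.526]
contact_force: [-0.3, -2.4, 0.1]
gripper_width: -0.003
```

```bash
python3 - <<'E'
from h import *
show(); print("along xd",(manip.state()["tool_pos"][:2]-din)@xd, "across",(manip.state()["tool_pos"][:2]-din)@yd)
E
```

```text
t 36.55 pos [0.5714 0.0909 0.0542] yaw -6.02 tilt [ 0.0001 -0.0001] F [-0.2522 -2.4202  0.1041] w -0.003 q [ 0.0293  0.1459  1.8624 -0.0001  1.1334  0.1344]
along xd 0.012194421997544152 across 0.0001375677469917462
```

Request:
apply_moves(moves=[[1,-2,0,0,0,0,0],[1,-2,0,0,0,0,0],[1,-2,0,0,0,0,0],[1,-2,0,0,0,0,0],[1,-1,0,0,0,0,0],[1,-1,0,0,0,0,0],[1,0,0,0,0,0,0]])

```text
time: 37.25
tool_pos: [0.5722, 0.0974, 0.0543]
tool_rot: [-0.471, 0.476, -0.524, 0.527]
contact_force: [-3.6, -14.8, 3.3]
gripper_width: 0.005
```

Request:
apply_moves(moves=[[1,-1,0,0,0,0,0],[1,-1,0,0,0,0,0],[1,0,0,0,0,0,0],[1,10,0,0,0,0,0],[1,25,0,0,0,0,0],[1,35,0,0,0,0,0],[1,35,0,0,0,0,0],[1,0,-30,0,0,0,0],[1,0,-40,0,0,0,0],[1,0,-40,0,0,0,0],[1,0,-40,0,0,0,0],[1,0,-40,0,0,0,0],[1,0,-30,0,0,0,0],[1,0,0,0,0,0,0],[1,0,0,0,0,0,0]])

```text
time: 38.75
tool_pos: [0.5621, -0.0013, 0.275]
tool_rot: [-0.474, 0.472, -0.525, 0.526]
contact_force: [-0.0, 0.2, -0.9]
gripper_width: -0.0
```

```bash
python3 - <<'E'
from h import *
show()
t=manip.grab_frame("top");s=manip.grab_frame("side");cv2.imwrite("pics/side11.png",s);cv2.imwrite("pics/top11.png",t)
ax=din+.0995*xd
out=[]
for n,f,r in(("top",cv2.imread("pics/top9.png"),(178,160,233,210)),("side",s,(210,125,265,175))):
    print(n,blobs(f,(160,100,40),(179,255,255),3,r))
    P=[(*ax,.1855)]+[(*(ax+.031*np.array([np.cos(a),np.sin(a)])),.1855) for a in np.radians([20,40,60])]
    q=proj(n,P); print(q)
    k=8; c=cv2.resize(f[r[1]:r[3],r[0]:r[2]],None,fx=k,fy=k,interpolation=cv2.INTER_CUBIC)[:400]
    for i,p in enumerate(q):
        cv2.circle(c,tuple(int(v) for v in ((p+.5)-np.array(r[:2]))*k),3,[(0,255,0),(255,255,0),(0,255,255),(255,0,0)][i],-1)
    out.append(c)
cv2.imwrite("pics/k1.png",np.hstack([o[:400] for o in out])[:, :800])
E
```

```text
t 38.75 pos [ 0.5621 -0.0013  0.275 ] yaw -6.0 tilt [-0.0008  0.0019] F [-0.0349  0.1577 -0.8998] w -0.0 q [-0.1351 -0.112   1.7331  0.0009  1.5187 -0.0304]
top [(np.int32(572), [208, 168, 25, 42], [222.6, 188.3]), (np.int32(24), [195, 176, 6, 7], [197.5, 179.0])]
[[200.127  183.4983]
 [196.6553 174.0993]
 [193.6101 175.9053]
 [191.3466 178.627 ]]
side [(np.int32(10), [240, 143, 4, 4], [241.4, 144.8]), (np.int32(3), [232, 157, 2, 2], [232.3, 157.7]), (np.int32(40), [252, 169, 13, 6], [256.4, 172.2])]
[[238.9819 147.2575]
 [245.0002 142.8104]
 [241.9605 141.9382]
 [238.578  141.6986]]
```

View pics/k1.png

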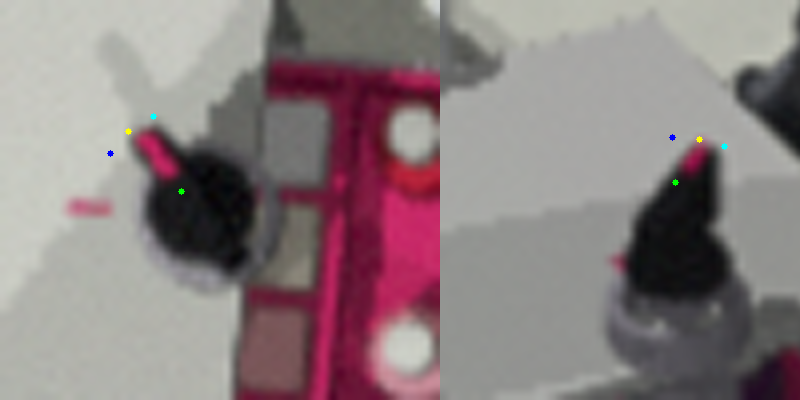

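Request:
apply_moves(moves=[[0,-36,0,0,0,0,0],[0,-36,0,0,0,0,0],[0,-36,0,0,0,0,0],[0,-36,0,0,0,0,0],[0,-36,0,0,0,0,0],[0,0,0,0,0,-8.4,0],[0,0,0,0,0,-8.4,0],[0,0,0,0,0,-8.4,0],[0,0,0,0,0,-8.4,0],[0,0,0,0,0,-8.4,0],[0,0,0,0,0,-8.4,0],[0,0,0,0,0,-8.4,0],[0,0,0,0,0,-8.4,0],[0,0,0,0,0,-8.4,0],[0,0,0,0,0,-8.4,0],[0,0,0,0,0,-8.4,0],[0,0,0,0,0,-8.4,0],[0,0,0,0,0,-8.4,0],[0,0,0,0,0,-8.4,0],[0,0,0,0,0,-8.4,0]])

```text
time: 40.85
tool_pos: [0.5797, 0.1774, 0.2715]
tool_rot: [0.683, -0.682, -0.184, 0.186]
contact_force: [-0.4, -0.3, 0.4]
gripper_width: 0.502
```

Request:
apply_moves(moves=[[0,0,25,0,0,0,0],[0,0,25,0,0,0,0],[0,0,0,0,0,0,0],[0,0,0,0,0,0,0]])

```text
time: 41.25
tool_pos: [0.5797, 0.1773, 0.2224]
tool_rot: [0.683, -0.683, -0.182, 0.184]
contact_force: [0.2, -0.3, 1.5]
gripper_width: 0.504
```

```bash
python3 - <<'E'
from h import *
show(); ax=din+.0995*xd; print(to((*ax,.173)))
t=cv2.imread("pics/top9.png")
h=cv2.cvtColor(t,cv2.COLOR_BGR2HSV); m=cv2.inRange(h,(150,50,60),(179,255,255))
ys,xs=np.nonzero(m[180:192,183:194]); print(list(zip(xs+183,ys+180)))
c=onz("top",(xs.mean()+183,ys.mean()+180),.112); print("mark",c,np.degrees(np.arctan2(*(c-ax)[::-1])))
s=manip.grab_frame("side");cv2.imwrite("pics/k2.png",cv2.resize(s[90:190,190:290],None,fx=5,fy=5,interpolation=cv2.INTER_CUBIC))
E
```

```text
t 41.25 pos [0.5797 0.1773 0.2224] yaw 119.98 tilt [-0.0034  0.0015] F [ 0.211  -0.3369  1.5046] w 0.504 q [ 0.174   0.0292  1.6841  0.0002  1.4321 -1.9201]
[ 1.3 49.4 -0.1]
[(np.int64(187), np.int64(185)), (np.int64(188), np.int64(185)), (np.int64(189), np.int64(185)), (np.int64(190), np.int64(185)), (np.int64(191), np.int64(185)), (np.int64(187), np.int64(186)), (np.int64(188), np.int64(186)), (np.int64(189), np.int64(186)), (np.int64(190), np.int64(186)), (np.int64(191), np.int64(186))]
mark [0.585  0.2257] 84.79023564493973
```

View pics/k2.png

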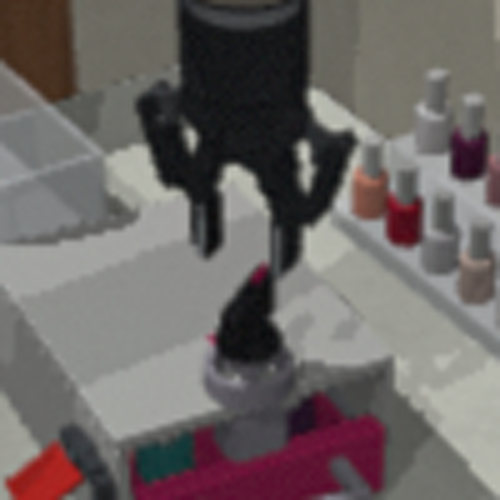

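Request:
apply_moves(moves=[[0,1,20,0,0,0,0],[0,0,18,0,0,0,0],[0,0,8,0,0,0,0],[0,0,2,0,0,0,0],[0,0,0,0,0,0,0],[1,0,0,0,0,0,0],[1,0,0,0,0,0,0],[1,0,0,0,0,0,0],[1,0,0,0,0,0,0],[1,0,0,0,0,0,0],[1,0,0,0,0,0,0]])

```text
time: 42.4
tool_pos: [0.582, 0.1778, 0.1774]
tool_rot: [-0.683, 0.683, 0.183, -0.182]
contact_force: [-0.4, -1.3, 5.2]
gripper_width: 0.152
```

```bash
python3 - <<'E'
from h import *
show();print(manip.state()["ft_torque"])
E
```

```text
t 42.4 pos [0.582  0.1778 0.1774] yaw 119.98 tilt [ 0.0015 -0.0008] F [-0.3996 -1.2532  5.2066] w 0.152 q [ 0.1744  0.0679  1.7212 -0.0002  1.3508 -1.9195]
[-0.1254  0.0625  0.0083]
```

Request:
apply_moves(moves=[[1,0,-2,0,0,0,0],[1,0,0,0,0,-7,0],[1,0,0,0,0,-7,0],[1,0,0,0,0,-7,0],[1,0,0,0,0,-7,0],[1,0,0,0,0,-7,0],[1,0,0,0,0,-7,0],[1,0,0,0,0,-7,0],[1,0,0,0,0,-7,0],[1,0,0,0,0,0,0]])

```text
time: 43.4
tool_pos: [0.5804, 0.1788, 0.1767]
tool_rot: [0.518, -0.516, -0.482, 0.483]
contact_force: [-0.4, 3.7, -2.0]
gripper_width: 0.154
```

```bash
python3 - <<'E'
from h import *
show();print(manip.state()["ft_torque"])
E
```

```text
t 43.4 pos [0.5804 0.1788 0.1767] yaw 175.99 tilt [0.0016 0.0029] F [-0.4305  3.701  -2.0278] w 0.154 q [ 0.1753  0.0678  1.7225  0.0023  1.3538 -2.8968]
[ 0.6298  0.0332 -0.0114]
```

Request:
apply_moves(moves=[[1,0,0,0,0,-5,0],[1,0,0,0,0,0,0],[0,0,0,0,0,0,0],[0,0,0,0,0,0,0],[0,0,0,0,0,0,0],[0,0,0,0,0,0,0],[0,0,-25,0,0,0,0],[0,0,-35,0,0,0,0],[0,0,0,0,0,0,0],[0,0,0,0,0,0,0]])

```text
time: 44.4
tool_pos: [0.5823, 0.1778, 0.24]
tool_rot: [-0.495, 0.497, 0.505, -0.503]
contact_force: [-0.2, -1.0, -1.4]
gripper_width: 0.504
```

```bash
python3 - <<'E'
from h import *
show()
s=manip.grab_frame("side");cv2.imwrite("pics/side12.png",s)
ax=din+.0995*xd
c=cv2.resize(s[125:185,210:270],None,fx=9,fy=9,interpolation=cv2.INTER_CUBIC)
for zt,col in((.1855,(0,255,0)),(.1785,(0,255,255))):
    for p in proj("side",[(*(ax+.031*k*xd),zt) for k in(-1,1)]): cv2.circle(c,tuple(int(v) for v in (p+.5-np.array([210,125]))*9),3,col,-1)
cv2.imwrite("pics/k3.png",c)
E
```

```text
t 44.4 pos [0.5823 0.1778 0.24  ] yaw -179.05 tilt [ 0.0002 -0.0032] F [-0.1981 -0.9867 -1.4006] w 0.504 q [ 0.1743  0.0193  1.6644 -0.0003  1.4547 -2.9838]
```

View pics/k3.png

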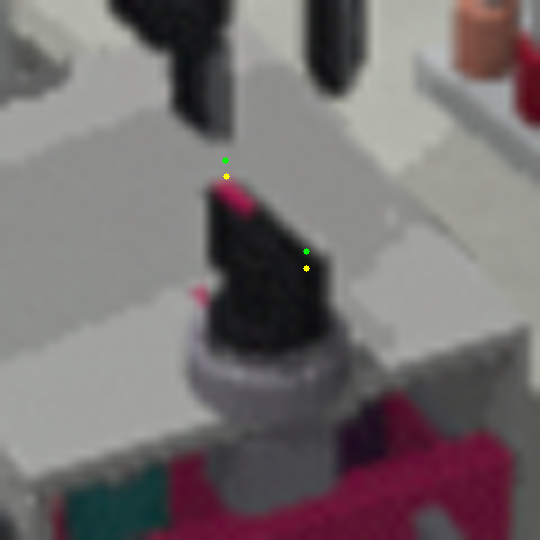

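Request:
apply_moves(moves=[[0,0,25,0,0,0,0],[0,0,25,0,0,0,0],[0,0,13,0,0,0,0],[0,0,4,0,0,0,0],[0,0,0,0,0,0,0],[1,0,0,0,0,0,0],[1,0,0,0,0,0,0],[1,0,0,0,0,0,0],[1,0,0,0,0,0,0],[1,0,0,0,0,0,0]])

```text
time: 45.45
tool_pos: [0.5806, 0.178, 0.1728]
tool_rot: [0.496, -0.495, -0.504, 0.505]
contact_force: [-6.8, 0.3, 3.8]
gripper_width: 0.151
```

```bash
python3 - <<'E'
from h import *
show();print(manip.state()["ft_torque"])
E
```

```text
t 45.45 pos [0.5806 0.178  0.1728] yaw -179.01 tilt [-0.0001  0.0025] F [-6.7518  0.2672  3.7928] w 0.151 q [ 0.1748  0.0713  1.7256  0.0003  1.3471 -2.9842]
[-0.0774  1.0749 -0.0305]
```

Request:
apply_moves(moves=[[1,0,0,1,0,0,0],[1,0,0.2,0,0,7,0],[1,0,0.2,0,0,7,0],[1,0,0.2,0,0,7,0],[1,0,0.2,0,0,7,0],[1,0,0.2,0,0,7,0],[1,0,0.2,0,0,7,0],[1,0,0.2,0,0,7,0],[1,0,0.2,0,0,7,0],[1,0,0.2,0,0,7,0],[1,0,0.2,0,0,7,0],[1,0,0,0,0,0,0]])

```text
time: 46.65
tool_pos: [0.5814, 0.1772, 0.1711]
tool_rot: [-0.695, 0.696, 0.13, -0.128]
contact_force: [-1.1, -2.8, 3.8]
gripper_width: 0.154
```

```bash
python3 - <<'E'
from h import *
show();print(manip.state()["ft_torque"])
E
```

```text
t 46.65 pos [0.5814 0.1772 0.1711] yaw 110.98 tilt [ 0.0019 -0.0023] F [-1.0841 -2.826   3.7824] w 0.154 q [ 0.1742  0.0715  1.7284 -0.002   1.3394 -1.7622]
[-0.7266  0.2645 -0.0906]
```

Request:
apply_moves(moves=[[1,0,0.2,0,0,7,0],[1,0,0.2,0,0,7,0],[1,0,0.2,0,0,7,0],[1,0,0.2,0,0,7,0],[1,0,0.2,0,0,7,0],[1,0,0.2,0,0,7,0]])

```text
time: 47.25
tool_pos: [0.5813, 0.1764, 0.1695]
tool_rot: [-0.694, 0.696, -0.129, 0.131]
contact_force: [-0.5, -5.5, 4.1]
gripper_width: 0.151
```

```bash
python3 - <<'E'
from h import *
show();print(manip.state()["ft_torque"])
E
```

```text
t 47.25 pos [0.5813 0.1764 0.1695] yaw 68.87 tilt [ 0.0031 -0.0022] F [-0.4931 -5.4695  4.0631] w 0.151 q [ 0.1737  0.0728  1.7297 -0.0035  1.3375 -1.0275]
[-1.0225  0.1432  0.2254]
```

Request:
apply_moves(moves=[[1,0,0.2,0,0,7,0],[1,0,0.2,0,0,7,0],[1,0,0.2,0,0,7,0]])

```text
time: 47.55
tool_pos: [0.5811, 0.1762, 0.1688]
tool_rot: [-0.659, 0.661, -0.253, 0.255]
contact_force: [-2.1, -6.0, 9.2]
gripper_width: 0.152
```

```bash
python3 - <<'E'
from h import *
show();print(manip.state()["ft_torque"])
E
```

```text
t 47.55 pos [0.5811 0.1762 0.1688] yaw 47.87 tilt [ 0.0035 -0.0019] F [-2.0725 -6.0004  9.2216] w 0.152 q [ 0.1736  0.0734  1.7304 -0.004   1.3371 -0.661 ]
[-1.1302  0.4414  0.2482]
```

Request:
apply_moves(moves=[[1,0.7,0,-0.7,0,0,0],[1,0,0.2,0,0,7,0],[1,0,0.2,0,0,7,0],[1,0,0.2,0,0,7,0],[1,0,0.2,0,0,7,0],[1,0,0.2,0,0,7,0],[1,0,0.2,0,0,7,0],[1,0,0.2,0,0,7,0],[1,0,0,0,0,0,0]])

```text
time: 48.45
tool_pos: [0.5802, 0.1757, 0.1677]
tool_rot: [-0.495, 0.497, -0.504, 0.505]
contact_force: [-5.7, -6.0, 6.6]
gripper_width: 0.153
```

```bash
python3 - <<'E'
from h import *
show();print(manip.state()["ft_torque"])
E
```

```text
t 48.45 pos [0.5802 0.1757 0.1677] yaw -0.98 tilt [ 0.0027 -0.0015] F [-5.6773 -6.0048  6.6255] w 0.153 q [ 0.1724  0.0736  1.7322 -0.0025  1.3377  0.1901]
[-0.9804  1.0599 -0.1126]
```

Request:
apply_moves(moves=[[1,0,0.2,0,0,7,0],[1,0,0.2,0,0,7,0],[1,0,0.2,0,0,7,0],[1,0,0.2,0,0,7,0],[1,0,0.2,0,0,7,0],[1,0,0,0,0,0,0]])

```text
time: 49.05
tool_pos: [0.5796, 0.1761, 0.1666]
tool_rot: [-0.32, 0.322, -0.63, 0.63]
contact_force: [-7.9, -4.9, 8.1]
gripper_width: 0.154
```

```bash
python3 - <<'E'
from h import *
show();print(manip.state()["ft_torque"])
E
```

```text
t 49.05 pos [0.5796 0.1761 0.1666] yaw -35.98 tilt [ 0.0034 -0.0013] F [-7.8687 -4.8665  8.139 ] w 0.154 q [ 0.1727  0.0744  1.7332 -0.0015  1.3374  0.8011]
[-0.7839  1.4773 -0.1797]
```

Request:
apply_moves(moves=[[1,0,0.1,0,0,5,0],[1,0,0.1,0,0,5,0],[1,0,0.1,0,0,4,0],[1,0,0,0,0,0,0]])

```text
time: 49.45
tool_pos: [0.5794, 0.1762, 0.1663]
tool_rot: [-0.241, 0.244, -0.664, 0.664]
contact_force: [-8.2, -4.8, 8.3]
gripper_width: 0.154
```

```bash
python3 - <<'E'
from h import *
show();print(manip.state()["ft_torque"],manip.state()["joint_efforts"][5])
E
```

```text
t 49.45 pos [0.5794 0.1762 0.1663] yaw -49.93 tilt [ 0.0037 -0.0009] F [-8.1833 -4.8214  8.3294] w 0.154 q [ 0.1729  0.0746  1.7336 -0.0011  1.3371  1.0445]
[-0.6672  1.4621 -0.0959] 0.12392086442559958
```

Request:
apply_moves(moves=[[1,0,0.1,0,0,3,0],[1,0,0.1,0,0,3,0],[1,0,0,0,0,0,0]])

```text
time: 49.75
tool_pos: [0.5794, 0.1763, 0.1661]
tool_rot: [-0.206, 0.209, -0.676, 0.676]
contact_force: [-9.2, -4.3, 8.7]
gripper_width: 0.151
```

```bash
python3 - <<'E'
from h import *
show();print(manip.state()["ft_torque"],manip.state()["joint_efforts"][5])
E
```

```text
t 49.75 pos [0.5794 0.1763 0.1661] yaw -55.9 tilt [ 0.0038 -0.0006] F [-9.2179 -4.2941  8.7424] w 0.151 q [ 0.1729  0.0748  1.7337 -0.001   1.3369  1.1488]
[-0.6963  1.5386  0.0279] 0.15001473482698202
```

Request:
apply_moves(moves=[[1,0,0,0,0,2.5,0],[1,0,0,0,0,2.5,0],[1,0,0,0,0,0,0]])

```text
time: 50.05
tool_pos: [0.5793, 0.1764, 0.166]
tool_rot: [-0.176, 0.179, -0.684, 0.685]
contact_force: [-8.2, -4.0, 7.3]
gripper_width: 0.151
```

```bash
python3 - <<'E'
from h import *
show();print(manip.state()["ft_torque"],manip.state()["joint_efforts"][5])
E
```

```text
t 50.05 pos [0.5793 0.1764 0.166 ] yaw -60.89 tilt [ 0.0038 -0.0007] F [-8.1975 -4.0263  7.3367] w 0.151 q [ 0.173   0.0749  1.7338 -0.0006  1.3368  1.2359]
[-0.5823  1.5328 -0.0795] 0.06261030212044716
```

Request:
apply_moves(moves=[[1,0,0,0,0,2.5,0],[1,0,0,0,0,2.5,0],[1,0,0,0,0,0,0]])

```text
time: 50.35
tool_pos: [0.5794, 0.1764, 0.166]
tool_rot: [-0.148, 0.151, -0.691, 0.692]
contact_force: [-7.5, -3.9, 7.7]
gripper_width: 0.15
```

```bash
python3 - <<'E'
from h import *
show();print(manip.state()["ft_torque"],manip.state()["joint_efforts"][5])
E
```

```text
t 50.35 pos [0.5794 0.1764 0.166 ] yaw -65.58 tilt [0.0037 0.0009] F [-7.4761 -3.8588  7.6784] w 0.15 q [ 0.1735  0.0748  1.7338 -0.0019  1.3363  1.3186]
[-0.5751  1.2901  1.6984] 1.8205178529024124
```

Request:
apply_moves(moves=[[0,0,0,0,0,0,0],[0,0,0,0,0,0,0],[0,0,0,0,0,0,0],[0,0,0,0,0,0,0],[0,0,-20,0,0,0,0],[0,0,-40,0,0,0,0],[0,0,-40,0,0,0,0],[0,30,0,-20,0,0,0],[0,30,0,-20,0,0,0],[0,30,0,-20,0,0,0],[0,30,0,-20,0,0,0],[0,0,0,0,0,0,0],[0,0,0,0,0,0,0]])

```text
time: 51.65
tool_pos: [0.4383, 0.2013, 0.2649]
tool_rot: [0.148, -0.147, 0.692, -0.692]
contact_force: [0.3, 0.5, 1.1]
gripper_width: 0.499
```

```bash
python3 - <<'E'
from h import *
show()
t=manip.grab_frame("top");s=manip.grab_frame("side");cv2.imwrite("pics/side13.png",s);cv2.imwrite("pics/top13.png",t)
ax=din+.0995*xd
c=cv2.resize(s[110:250,180:320],None,fx=4.2,fy=4.2,interpolation=cv2.INTER_CUBIC)
w=np.array([np.cos(np.radians(-155)),np.sin(np.radians(-155))])
for zt,col in((.1785,(0,255,0)),(.172,(0,255,255))):
    for p in proj("side",[(*(ax+.031*k*w),zt) for k in(-1,1)]): cv2.circle(c,tuple(int(v) for v in (p+.5-np.array([180,110]))*4.2),2,col,-1)
cv2.imwrite("pics/f.png",np.hstack([c[:560],cv2.resize(t[150:290,180:235],(210,560))]))
for im in ("side0","side12","side13"):
    print(im,blobs(cv2.imread(f"pics/{im}.png"),(0,0,0),(180,255,60),15,(225,135,260,180)))
E
```

```text
t 51.65 pos [0.4383 0.2013 0.2649] yaw -65.96 tilt [-0.0015  0.0003] F [0.2889 0.46   1.1415] w 0.499 q [ 0.2762 -0.3088  1.9176 -0.0001  1.5312  1.4275]
side0 [(np.int32(162), [233, 145, 14, 18], [239.4, 155.4])]
side12 [(np.int32(15), [229, 135, 5, 4], [231.1, 136.4]), (np.int32(184), [233, 147, 14, 18], [238.9, 156.6]), (np.int32(40), [247, 169, 7, 9], [249.7, 173.0])]
side13 [(np.int32(164), [233, 147, 14, 19], [240.0, 158.0]), (np.int32(43), [247, 169, 7, 9], [249.9, 172.9])]
```

View pics/f.png

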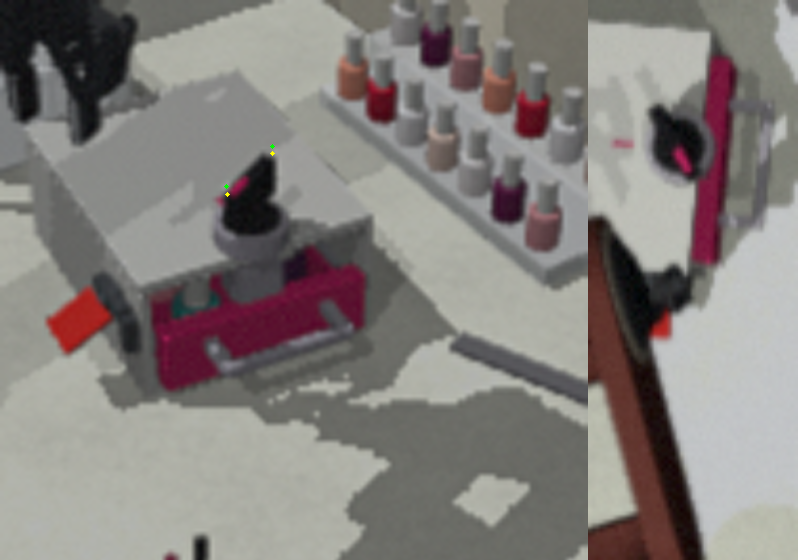

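```bash
python3 -c "
from plant import manip
print(manip.job_done())"
```

```text
the job is handed in; nothing more can be done
None
```

I stood all four white-capped bottles (crimson, pink, teal, plum) upright in the front compartment and pressed the lever. I then pushed the drawer home and locked it with the wing bolt. The job was handed in at about 52 s, with the gripper open and clear of everything.

- **Bottles:** a picture after the last placing showed all four upright. I lowered the plum about 18 mm too close to the crimson, then moved it back before releasing it. The last picture shows only teal and plum over the closed front, still standing. Crimson and pink were hidden under the roof, so I could not check them after the push.
- **Lever:** the pad stopped moving while the force rose to 29 N, and it stood lower in the pictures afterwards.
- **Drawer:** it stopped at the expected home position with about 15 N on the handle. In the last picture the front panel stands about where it should when the drawer is home.
- **Bolt:** I turned it back about 61° and let go. It then stood about 7 mm lower in the picture, so it had dropped. I drove it forward about 247°, until the torque jumped to 1.7 N m at the end stop. The gripper had gone down 6.8 mm on the way, and the wing matched the tight height in the last picture.
- **Torque reading:** about half-way through the drive, the wrist torque read up to 0.25 N m against the 0.05 N m needed. The bolt kept following the gripper, so I put this down to side load, not a jam.
- **Other items:** I steered clear of the bystanders and the green and yellow bottles, and they looked unmoved in the pictures taken between placings. I did not measure them at the end.

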